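# Shim the rocking corner of a levelling plate

### The arm

A 6-joint arm with a two-finger parallel gripper is mounted at the origin on a cart in front of the work surface, level with it; the furniture and walls round the work are solid. World frame = base frame: x ahead of the robot, y to its left, z up, the work surface at z = 0. Lengths are in mm, angles in rad, forces in N, time in s.
With the tool pointing down it reaches from about 275 to 775 mm from the base axis. Payload 14.6 kg.
Tool frame: the origin (TCP) lies on the mounting face of the last link; the fingertips stand 173 mm ahead of it and the grasp point (between the pads) lies 155 mm ahead of it; x points along the fingers, y is the direction in which the jaws open and shut, and the axes are right-handed (so a half turn about x gives the same grasp; the last joint's range is limited). The gripper opens to 85 mm and grips with 20 to 120 N. Pads are 22 mm wide; open, the fingers measure 114 mm over their backs; the gripper's body (76 mm by 85 mm) begins 54 mm behind the grasp point. The pads swing forward as they close: fully open they stand 13 mm farther back than shut.
Start: joints at [1.115, 0.263, -0.048, 1.259, 0, 1.415], TCP at [155.554, 501.43, 404.678] pointing down, gripper open.
Joint ranges: [-2.65, 2.65], [-0.89, 1.7], [-1.18, 1.37], [-2.13, 2.11], [-1.35, 1.29], [-3.14, 3.14]. Speed limits (rad/s): [1.89, 1.89, 2.57, 2.79, 3.14, 3.14].

### API

Orientations are given as a unit quaternion [w, x, y, z].
In Python, from bench import ctrl, move_gripper, ik, sensors, eyes, job gives the robot as it stands. Calls block until the motion is done:
- ctrl.move_pose(position, orientation): joint-space move of the TCP to a pose.
- ctrl.movel(position, rotation=None, feed=150, threshold=None): straight line of the TCP; rotation=None keeps the orientation; feed is the mean speed in mm/s. With threshold (N) it stops when the force on the tool has changed by that much, and returns True; else False.
- ctrl.set_joints(angles): joint-space move.
- move_gripper(opening, squeeze=None): finger opening in mm; squeeze is the grip in N (None keeps the last); returns when the fingers have stopped.
- ctrl.pause(seconds).
- ik(position, orientation): joint angles nearest the present ones, or None.
- sensors.get_obs(): the state.
- eyes.snapshot(name): name is "scene" or "top"; returns the picture (400x640x3 uint8, blue, green, red); there is no depth.
- eyes.calibration(name): a dict with "K" (3x3 intrinsics, pixels), "R" (3x3) and "t" (3): a world point X has camera coordinates R X + t. Camera axes: x right, y down, z forward; pixel columns grow to the right and rows downward; lengths in mm; the calibration is good to about 2 mm. A picture is of the moment at which its call begins. calibration takes no time and is no camera call.
A pose or a line that the arm cannot do raises ctrl.MotionError and nothing moves.
- job.hand_in(): hands the job in, once; it reports no verdict.
The state is a dict: "t": time; "joints": joint angles; "qd": joint speeds; "tau": joint torques, N m; "tool_pos": TCP position; "eef_rot": TCP orientation; "contact_force": force on the tool from outside, world axes, zero at the start; "ft_torque": the same for the moment, N m; "gripper_width": finger opening in mm.
Only numpy, scipy, OpenCV 4.12 (cv2) and the standard library are available. Lean on these libraries where they do the work, as an engineer would, in place of code of your own. Each camera call takes 0.05 s, during which the arm holds its last target. There are 200 camera calls.

### The job

The levelling plate on the bench is not sitting firmly: press down on its corners with closed fingertips, one after another, until you find the one that rocks. Press that corner's shim tab down flat, leaving the other three tabs standing, then press firmly on the same corner once more so that the shim bears the push, and let go. Only press and touch: the plate stays in its place between its pins and is not lifted, and the weight, the tin and the vial are not moved.

Things in the scene. Friction and masses are not known exactly. Their poses are not given: they have to be found in the camera images.
- base: fixed grey base slab, 156 x 250 mm, top 20 mm above the table. Origin at the centre of its underside at table height, z up, y along its long side. Four hidden 24 mm square posts on it (centres at x, y = +-42 mm) carry the plate; one, not told which, is 5 mm short. Four 8 mm pins, tops 60 mm above the table, stand outside the middles of the plate's sides, 83 mm from the centre
- plate: loose square aluminium plate, 150 x 150 x 12 mm, 0.65 kg, a 9 mm skirt round its edge hiding the posts, a black bubble level (30 mm wide, 7 mm high) at its centre. Origin: centre of the plate's underside, 57.5 mm above the table when level (top at 69.5 mm), axes parallel to the base's. Three corners are firm; the fourth sinks about 4 mm under some 2 to 3 N, and swings back level when let go
- corner_1 (a point): point on the plate's top face over the post at the far left (+x, +y) corner, in from both edges by 30 mm: where to press that corner (x 45, y 45 mm from the plate centre). Pressing much nearer an edge's middle loads the neighbouring corner too
- corner_2 (a point): point on the plate's top face over the post at the far right (+x, -y) corner, in from both edges by 30 mm: where to press that corner (x 45, y -45 mm from the plate centre). Pressing much nearer an edge's middle loads the neighbouring corner too
- corner_3 (a point): point on the plate's top face over the post at the near right (-x, -y) corner, in from both edges by 30 mm: where to press that corner (x -45, y -45 mm from the plate centre). Pressing much nearer an edge's middle loads the neighbouring corner too
- corner_4 (a point): point on the plate's top face over the post at the near left (-x, +y) corner, in from both edges by 30 mm: where to press that corner (x -45, y 45 mm from the plate centre). Pressing much nearer an edge's middle loads the neighbouring corner too
- shim_1 (a joint): hinge of the far left (+x, +y) corner's flip-down steel shim: about 0 = tab standing up at 46 degrees, 0.8 rad = tab pressed down flat (level, at its stop). It stays where it is left; 2 to 3 N on the tab moves it. Standing, its inner leg leans clear under the plate; flat, the leg stands upright with its tip 1.5 mm under the level plate, so that it catches a corner that sinks and touches nothing at a firm corner
- tab_1 (a point): centre of the top of that shim's tab, a 26 x 24 x 6 mm steel pad beside the far left (+x, +y) corner, out to the base's +y. Its hinge runs along the base's x, at x 62.5, y 64 mm from the base centre, 28 mm above the table. This point: standing, at y about 93 mm, 67 mm up; flat, at y 112 mm, 34 mm up. It swings outward as it goes down
- shim_2 (a joint): hinge of the far right (+x, -y) corner's flip-down steel shim: about 0 = tab standing up at 46 degrees, 0.8 rad = tab pressed down flat (level, at its stop). It stays where it is left; 2 to 3 N on the tab moves it. Standing, its inner leg leans clear under the plate; flat, the leg stands upright with its tip 1.5 mm under the level plate, so that it catches a corner that sinks and touches nothing at a firm corner
- tab_2 (a point): centre of the top of that shim's tab, a 26 x 24 x 6 mm steel pad beside the far right (+x, -y) corner, out to the base's -y. Its hinge runs along the base's x, at x 62.5, y -64 mm from the base centre, 28 mm above the table. This point: standing, at y about -93 mm, 67 mm up; flat, at y -112 mm, 34 mm up. It swings outward as it goes down
- shim_3 (a joint): hinge of the near right (-x, -y) corner's flip-down steel shim: about 0 = tab standing up at 46 degrees, 0.8 rad = tab pressed down flat (level, at its stop). It stays where it is left; 2 to 3 N on the tab moves it. Standing, its inner leg leans clear under the plate; flat, the leg stands upright with its tip 1.5 mm under the level plate, so that it catches a corner that sinks and touches nothing at a firm corner
- tab_3 (a point): centre of the top of that shim's tab, a 26 x 24 x 6 mm steel pad beside the near right (-x, -y) corner, out to the base's -y. Its hinge runs along the base's x, at x -62.5, y -64 mm from the base centre, 28 mm above the table. This point: standing, at y about -93 mm, 67 mm up; flat, at y -112 mm, 34 mm up. It swings outward as it goes down
- shim_4 (a joint): hinge of the near left (-x, +y) corner's flip-down steel shim: about 0 = tab standing up at 46 degrees, 0.8 rad = tab pressed down flat (level, at its stop). It stays where it is left; 2 to 3 N on the tab moves it. Standing, its inner leg leans clear under the plate; flat, the leg stands upright with its tip 1.5 mm under the level plate, so that it catches a corner that sinks and touches nothing at a firm corner
- tab_4 (a point): centre of the top of that shim's tab, a 26 x 24 x 6 mm steel pad beside the near left (-x, +y) corner, out to the base's +y. Its hinge runs along the base's x, at x -62.5, y 64 mm from the base centre, 28 mm above the table. This point: standing, at y about 93 mm, 67 mm up; flat, at y 112 mm, 34 mm up. It swings outward as it goes down
- weight_200: steel 200 g knob weight, 35 mm wide, 46 mm tall, bystander beyond the base, to the left. Origin at the centre of its underside
- tin: round aluminium moisture tin, 64 mm wide, 30 mm tall, bystander beyond the base. Origin at the centre of its underside
- vial: sample vial with screw cap, 27 mm wide, 70 mm tall, bystander beyond the base. Origin at the centre of its underside

How it is judged:
By the outcome, as a careful person would: the job done as asked, in the order asked, and still so for the second after the job is handed in, with the robot touching nothing.
It also fails if it takes over 58 s, if anything falls off the work surface, if the arm or the gripper's body presses on something with over 40 N, if the wrist force passes 120 N, or if a joint passes its speed limit or range.

## Working session

There is one attempt and no reset: what is moved stays moved. The work goes in short steps, each a Python script; the robot and the scene stay as the last script left them, time stands still between calls to the robot, and variables do not carry over. Pictures are saved under pics/ and viewed, about 8 in all and at most 12, crops included, and the job is handed in when it is done.

```bash
mkdir -p pics; python3 - <<'E'
from bench import ctrl,move_gripper,ik,sensors,eyes,job
import cv2,numpy as np
for n in("scene","top"):
    cv2.imwrite(f"pics/{n}0.png",eyes.snapshot(n)); c=eyes.calibration(n); print(n,np.round(c["K"],1).tolist(),np.round(c["R"],3).tolist(),np.round(c["t"],1), np.round(-c["R"].T@c["t"]))
o=sensors.get_obs(); print(o)
E
```

```text
scene [[366.6, 0.0, 320.6], [0.0, 366.6, 193.9], [0.0, 0.0, 1.0]] [[-0.737, -0.676, 0.008], [-0.478, 0.512, -0.714], [0.479, -0.53, -0.7]] [360.3 360.  575.3] [162. 364. 657.]
top [[382.3, 0.0, 319.2], [0.0, 382.3, 206.7], [0.0, 0.0, 1.0]] [[0.024, -1.0, -0.018], [-0.991, -0.021, -0.136], [0.135, 0.021, -0.991]] [-92.3 573.2 941.9] [ 443. -100. 1009.]
{'t': 0.1, 'joints': array([ 1.11470447e+00,  2.63488464e-01, -4.88206300e-02,  1.25938718e+00,
       -1.60347992e-05,  1.41547376e+00]), 'qd': array([-1.76695914e-03, -1.24701080e-03,  1.57511550e-03, -7.66832972e-05,
       -2.16431610e-04,  1.15358386e-03]), 'tau': array([ 1.16951800e-03, -6.38577962e+01,  3.85065258e+01,  9.95172624e-03,
       -1.07539408e-04,  2.85112316e-05]), 'tool_pos': array([155.52432467, 501.37026119, 404.28556972]), 'eef_rot': array([ 0.69903561,  0.1056325 ,  0.69921632, -0.10624276]), 'contact_force': array([ 0.27172285, -0.11289797,  0.11069759]), 'ft_torque': array([-0.03032122, -0.01284234,  0.00267119]), 'gripper_width': 84.97892473377284}
```

View pics/top0.png

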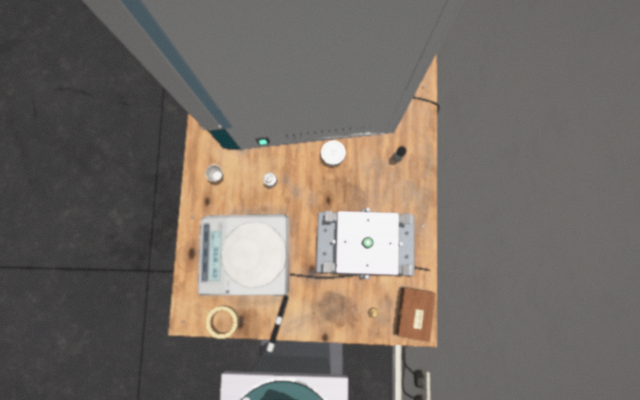

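View pics/scene0.png

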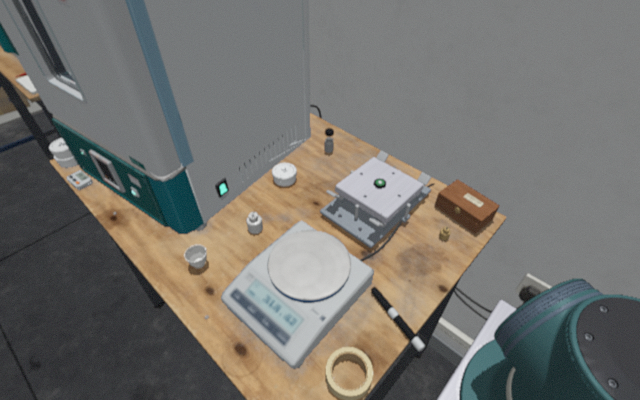

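The top view shows the plate around (367,243), with tabs to its left and right; the weight, tin and vial are at (270,180), (333,152) and (400,152). The scene view agrees. Next I'll measure the plate.

```bash
cat > h.py <<'E'
from bench import ctrl,move_gripper,ik,sensors,eyes,job
import cv2,numpy as np
from scipy.spatial.transform import Rotation as Ro
def ray(n,uv,z):
    c=eyes.calibration(n);R=c["R"];o=-R.T@c["t"];d=R.T@np.linalg.inv(c["K"])@[uv[0],uv[1],1]
    return o+d*(z-o[2])/d[2]
def proj(n,X):
    c=eyes.calibration(n);p=c["K"]@(c["R"]@np.asarray(X,float)+c["t"]);return p[:2]/p[2]
E
python3 - <<'E'
from h import *
for n,c in (("top",(367,243)),("scene",(380,187))):
    im=cv2.imread(f"pics/{n}0.png"); hsv=cv2.cvtColor(im,cv2.COLOR_BGR2HSV)
    print(n,[im[c[1],c[0]+d].tolist() for d in(-45,-40,-20,20,40)])
    m=((im.min(2)>(190 if n=="top" else 170))&(hsv[...,1]<40)).astype(np.uint8)
    k,l,s,ce=cv2.connectedComponentsWithStats(m)
    i=l[c[1]+12,c[0]+10]; cn=max(cv2.findContours((l==i).astype(np.uint8),0,1)[0],key=cv2.contourArea)
    h=cv2.convexHull(cn); print("area",s[i])
    W=np.array([ray(n,p[0],69.5)[:2] for p in h],np.float32); r=cv2.minAreaRect(W); print(r)
    g=cv2.inRange(hsv,(40,80,60),(90,255,255)); g[:c[1]-10]=0;g[c[1]+10:]=0;g[:,:c[0]-12]=0;g[:,c[0]+12:]=0
    u=np.argwhere(g).mean(0)[::-1]; print("bubble",u,ray(n,u,76.5))
a=cv2.imread("pics/top0.png")[195:290,300:430]; b=cv2.imread("pics/scene0.png")[140:260,310:440]
cv2.imwrite("pics/c.png",np.hstack([cv2.resize(a,(420,400),interpolation=2),cv2.resize(b,(380,400),interpolation=2)]))
E
```

```text
top [[190, 186, 181], [189, 184, 177], [243, 240, 243], [244, 243, 244], [199, 193, 187]]
area [ 336  208   68   67 3701]
((490.7256774902344, -205.92124938964844), (161.51722717285156, 158.7006378173828), 89.25631713867188)
bubble [nan nan] [nan nan nan]
scene [[111, 116, 127], [202, 194, 194], [205, 197, 197], [202, 196, 195], [164, 157, 157]]
area [ 336  157   87   60 2545]
((486.076416015625, -199.2625732421875), (149.0552978515625, 150.7090606689453), 89.61724090576172)
bubble [379.55  182.625] [ 483.40719141 -196.99797898   76.5       ]<stdin>:11: RuntimeWarning: Mean of empty slice.
  ret = um.true_divide(
```

View pics/c.png

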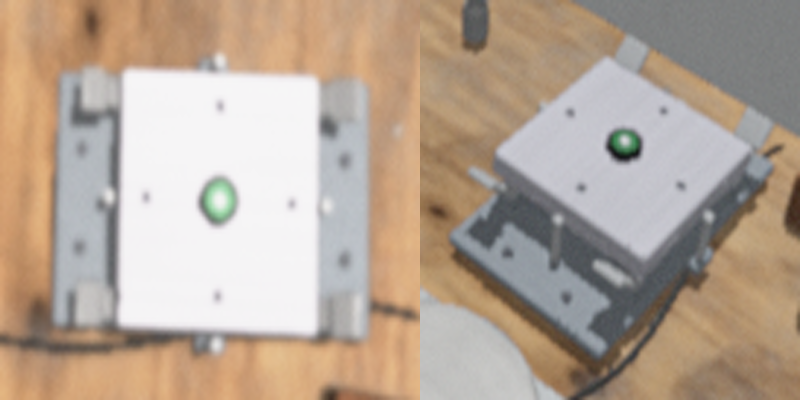

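The crops show the bubble at the plate centre. All four tabs are standing, two on the left and two on the right, and the plate yaw is close to zero.

```bash
cat >> h.py <<'E'
def Q(yaw): # tool x down, jaws along world x turned by yaw
    M=np.column_stack([[0,0,-1],[1,0,0],[0,-1,0]]); return (Ro.from_euler("z",yaw)*Ro.from_matrix(M)).as_quat(scalar_first=True)
E
python3 - <<'E'
from h import *
im=cv2.imread("pics/top0.png");m=(im.min(2)>215).astype(np.uint8)
m=cv2.morphologyEx(m,cv2.MORPH_OPEN,np.ones((15,15),np.uint8));k,l,s,c=cv2.connectedComponentsWithStats(m)
i=l[255,377];print(s[i],c[i]); cn=cv2.findContours((l==i).astype(np.uint8),0,1)[0][0]
print(cv2.minAreaRect(np.array([ray("top",p[0],69.5)[:2] for p in cn],np.float32)))
print("bubble",ray("top",(367.8,242.5),74), "oven",ray("top",(240,149),0),ray("top",(390,132),0))
print("base corners",[np.round(ray("top",(300+a*.3095,195+b*.2375),20)) for a,b in((62,72),(367,80),(368,337),(53,327))])
for y in(0,np.pi):
  for p in((440,-245),(530,-155),(548,-311),(424,-311),(486,-200)):
    print(y,p,np.round(ik([*p,240],Q(y)),2) if ik([*p,240],Q(y)) is not None else None)
E
```

```text
[ 338  212   60   62 3422] [367.49736996 242.29748685]
((486.092041015625, -199.3188934326172), (145.3756561279297, 147.55699157714844), 89.77965545654297)
bubble [ 484.85161565 -200.42241566   74.        ] oven [734.79051631 141.57469216   0.        ] [ 790.09381117 -266.84300299    0.        ]
base corners [array([563., -79.,  20.]), array([ 564., -324.,   20.]), array([ 408., -323.,   20.]), array([408., -76.,  20.])]
0 (440, -245) [-0.67  0.34 -0.42  0.82  0.    0.9 ]
0 (530, -155) [-0.43  0.41 -0.3   0.86  0.    1.14]
0 (548, -311) [-0.65  0.53 -0.08  0.96  0.    0.93]
0 (424, -311) [-0.79  0.37 -0.36  0.84  0.    0.78]
0 (486, -200) [-0.55  0.37 -0.36  0.84  0.    1.03]
3.141592653589793 (440, -245) [-0.67  0.34 -0.42  0.82  0.   -2.24]
3.141592653589793 (530, -155) [-0.43  0.41 -0.3   0.86  0.   -2.  ]
3.141592653589793 (548, -311) [-0.65  0.53 -0.08  0.96  0.   -2.22]
3.141592653589793 (424, -311) [-0.79  0.37 -0.36  0.84  0.   -2.36]
3.141592653589793 (486, -200) [-0.55  0.37 -0.36  0.84  0.   -2.12]
```

```bash
cat >> h.py <<'E'
C=np.array([486.,-200.]); q=Q(0); T=173
P={1:(45,45),2:(45,-45),3:(-45,-45),4:(-45,45)}
def go(dx,dy,z,**k): return ctrl.movel([C[0]+dx,C[1]+dy,z+T],feed=k.pop("feed",150),**k)
def st(s=""):
    o=sensors.get_obs(); print(s,"t %.2f"%o["t"],"pos",np.round(o["tool_pos"]-[C[0],C[1],T],2),"F",np.round(o["contact_force"],2),"w %.1f"%o["gripper_width"]); return o
E
python3 - <<'E'
from h import *
ctrl.move_pose([C[0]-45,C[1]+45,110+T],q); move_gripper(0,40); st("closed")
for i in (4,1,2,3):
    go(*P[i],95); go(*P[i],74,feed=80); ctrl.pause(.2); st(f"c{i} above")
    hit=go(*P[i],62,feed=12,threshold=6); o=st(f"c{i} hit {hit}"); z=o["tool_pos"][2]-T
    go(*P[i],80,feed=80)
    if z<67.5: print("ROCKS",i); break
E
```

```text
closed t 3.43 pos [-44.99  44.99 109.98] F [-0.19 -0.16 -1.34] w -0.1
c4 above t 4.29 pos [-44.84  44.92  74.49] F [-0.18 -0.31 -1.26] w 0.0
c4 hit True t 4.81 pos [-44.98  45.01  69.92] F [-0.43  0.18  6.4 ] w 0.3
c1 above t 6.47 pos [45.07 44.94 74.44] F [-0.54 -0.37  0.94] w 0.1
c1 hit True t 6.98 pos [45.02 45.01 69.93] F [-0.86  0.73  6.67] w 0.2
c2 above t 8.63 pos [ 45.14 -44.97  74.44] F [ 0.03 -0.29  0.66] w 0.0
c2 hit True t 9.30 pos [ 45.32 -45.3   66.59] F [-0.8   0.37  5.5 ] w 0.2
ROCKS 2
```

Corner 2 sank about 3.4 mm, while corners 4 and 1 stopped firm at 69.9. Next I press tab 2.

```bash
python3 - <<'E'
from h import *
go(45,-45,100); go(62.5,-101,100); go(62.5,-101,80,feed=80); ctrl.pause(.2); st("above")
print(go(62.5,-109,58,feed=30,threshold=20)); st("mid")
print(go(62.5,-113,31,feed=25,threshold=14)); st("low")
ctrl.pause(.3); st("hold")
go(62.5,-113,100,feed=100)
go(0,0,180); 
cv2.imwrite("pics/s1.png",np.hstack([cv2.resize(eyes.snapshot("scene")[130:270,300:450],(400,373)),cv2.resize(eyes.snapshot("top")[190:300,300:430],(400,373))]))
E
```

```text
above t 11.04 pos [  62.59 -100.95   80.45] F [-0.14 -0.15  0.44] w 0.3
False
mid t 11.97 pos [  62.37 -108.7    57.78] F [ 0.46 -0.18 -0.22] w 0.0
True
low t 12.89 pos [  62.55 -112.63   34.  ] F [-2.2   1.9  13.11] w 0.1
hold t 13.19 pos [  62.54 -112.59   33.98] F [-2.47  2.47 12.16] w -0.0
```

View pics/s1.png

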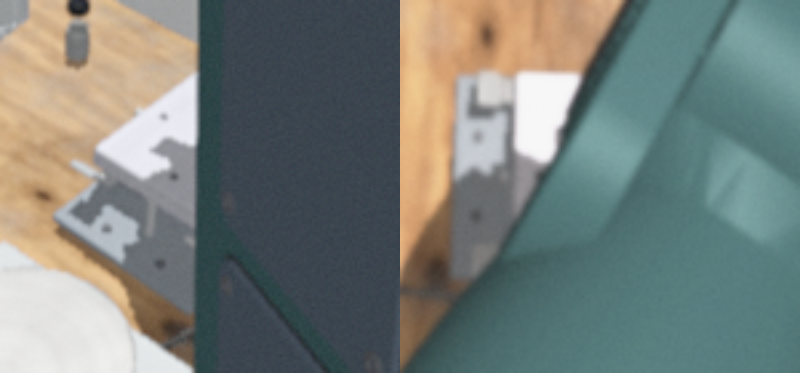

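The arm hides the view of the tab, but it stopped at 34.0 mm, which is the flat height. Next is the firm press on corner 2, then I back off to look.

```bash
python3 - <<'E'
from h import *
go(45,-45,100); go(45,-45,74,feed=80); ctrl.pause(.2); st("above")
print(go(45,-45,64,feed=12,threshold=18)); st("press"); ctrl.pause(.6); st("hold")
go(45,-45,78,feed=40); go(45,-45,140); st()
ctrl.move_pose([330,200,380],q); st()
cv2.imwrite("pics/s2.png",np.hstack([cv2.resize(eyes.snapshot("scene")[130:270,300:450],(400,373)),cv2.resize(eyes.snapshot("top")[190:300,300:430],(400,373))]))
E
```

```text
above t 16.78 pos [ 45.13 -45.06  74.52] F [-0.32 -0.7   0.46] w -0.4
True
press t 17.35 pos [ 45.12 -45.1   68.5 ] F [-2.46  1.61 11.96] w -0.2
hold t 17.95 pos [ 45.09 -45.09  68.54] F [-1.2   1.97 10.74] w 0.2
 t 18.92 pos [ 44.88 -44.92 139.31] F [-0.09  0.26 -0.11] w -0.1
 t 20.71 pos [-155.41  399.72  206.85] F [-0.82  0.24 -0.87] w -0.0
```

View pics/s2.png

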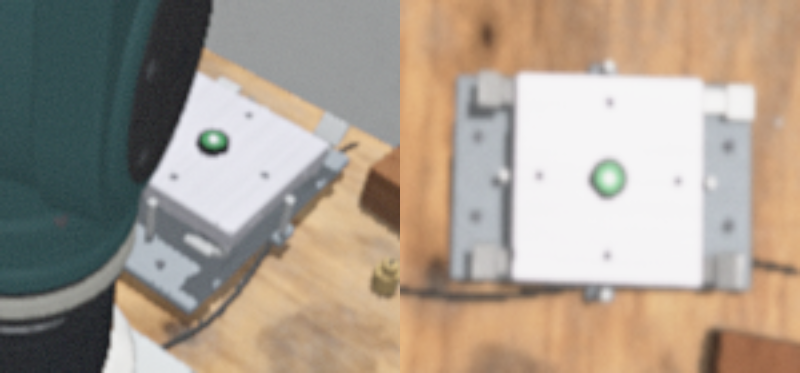

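Top view: tab 2 (upper right, about (740,100)) is flat and the other three are standing. The corner held at 68.5, against 66.6 before the shim. The hold was only about 11 N, which isn't clearly "firm", so I'll press that corner again harder, since nothing has been handed in yet.

```bash
python3 - <<'E'
from h import *
ctrl.move_pose([C[0]+45,C[1]-45,120+T],q); go(45,-45,74,feed=80); ctrl.pause(.2); st("above")
print(go(45,-45,66,feed=12,threshold=25)); o=st("press")
ctrl.pause(.3); o=st("hold"); z=o["tool_pos"][2]-T
for k in range(6):
    if o["contact_force"][2]>20: break
    z-=.3; go(45,-45,z,feed=10); o=st("more")
ctrl.pause(.6); st("hold")
go(45,-45,78,feed=40); go(45,-45,140)
ctrl.move_pose([330,200,380],q); st()
t=eyes.snapshot("top")
cv2.imwrite("pics/s3.png",np.hstack([cv2.resize(t[190:300,300:430],(400,373)),cv2.resize(t[100:350,170:440],(400,373))]))
E
```

```text
above t 23.53 pos [ 45.13 -45.07  74.5 ] F [ 0.16 -0.33 -0.46] w 0.1
True
press t 24.08 pos [ 45.08 -45.09  68.48] F [-2.45  2.17 12.03] w 0.0
hold t 24.38 pos [ 45.09 -45.08  68.53] F [-3.09  2.43 11.96] w 0.3
more t 24.63 pos [ 45.08 -45.07  68.64] F [-1.36  0.97  9.63] w 0.1
more t 24.88 pos [ 45.06 -45.06  68.56] F [-2.54  1.85 11.59] w -0.3
more t 25.13 pos [ 45.08 -45.05  68.46] F [-2.77  1.54 13.86] w -0.1
more t 25.38 pos [ 45.05 -45.06  68.34] F [-4.25  2.81 17.4 ] w 0.1
more t 25.63 pos [ 45.07 -45.03  68.29] F [-4.12  1.73 20.46] w -0.0
hold t 26.23 pos [ 45.05 -45.03  68.29] F [-5.22  2.73 20.34] w 0.1
 t 29.02 pos [-155.41  399.71  206.86] F [-0.14  0.07  0.37] w 0.0
```

View pics/s3.png

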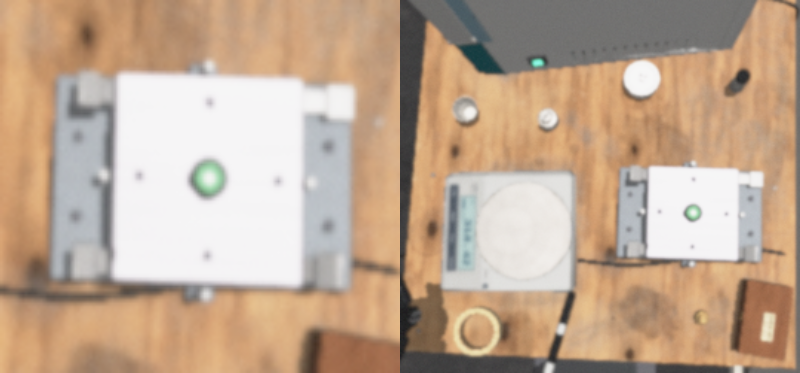

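The picture shows tab 2 flat at about (340,102) and the other three tabs standing. The plate is between its pins, the weight, tin and vial are in place, and the arm is clear.

```bash
python3 -c "
from bench import job; job.hand_in()"
```

```text
the job is handed in; nothing more can be done
```

The rocking corner was corner 2 (far right). Its shim tab is now flat and bears the push, and the job is handed in at about 29 s on the robot's clock.

- **Finding it:** I pressed corners 4, 1 and 2 in turn, to about 6 N. Corners 4 and 1 were firm, with the tip stopping at 69.9 mm. Corner 2 sank to 66.6 mm, so I stopped there and did not press corner 3.
- **Shim tab:** I pressed tab 2 down to its stop at 34.0 mm, which is the flat height given.
- **Firm press:** I pressed corner 2 firmly twice. The first press held only about 11 N, so I repeated it up to about 20 N. The corner stayed at 68.3–68.5 mm both times, about 1.5 mm below level, so the shim is taking the load.
- **Last picture:** Tab 2 is flat and the other three tabs are standing. The plate is between its pins, the weight, tin and vial look unmoved, and the arm is clear.

No check failed. The one doubtful picture was right after pressing the tab, when the arm hid it; a later picture confirmed it was flat.

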